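Free the mended ring box from the ratchet bar cramp and put it away in the tray

TASK

The glue in the little pine ring box has set, so free it from the ratchet cramp: throw the drop pawl up and right over on to its back stop, clear of the teeth, move the cream jar out of the bar's way to stand somewhere else on the dresser top, and draw the toothed bar back to its stop by the wooden knob without running it into the jar. Only then lift the ring box out and set it down gently, right way up and flat, on the felt pad in the empty compartment of the grey tray. Leave the cramp open, the jar upright and the other things where they are.

Things in the scene. Friction and masses are not known exactly. Their poses are not given: they have to be found in the camera images.
- cramp: Ratchet bar cramp, fixed, cannot shift. Grey steel bed 310 x 100 mm (cramp x -105 to 205), top 15 mm above the dresser. Origin on the dresser top under the bar; x level along the bar from knob to ring box, y level across, z up. Iron heel at the +x end: cork face at x 170, 46 mm wide, up to z 55. Ring box at x 90 to 170. Bar 16 mm wide, z 30 to 42, teeth on top to z 48, pitch 10 mm.
- bar (a joint): Travel of the toothed bar with its jaw and knob, m: 0 closed on the ring box, 0.05 at its stop, growing as the knob is drawn along the cramp's -x. About 2 N of friction; stays where it is left. With the pawl down it is blocked after 2.5 mm. The jaw on its inner end is 46 mm wide, z 17 to 55, at cramp x 75 to 90 when closed.
- bar_knob (a point): Centre of the turned wooden knob upright on the bar's outer end: 30 mm in diameter, 36 mm tall, z 48 to 84. At cramp x -80, y 0 when closed, x -130 when fully drawn; the bar ends 15 mm beyond the knob's centre. Free on both sides (cramp y).
- pawl (a joint): Angle of the drop pawl about its pin, rad: 0 nose in the teeth, growing as the thumb bar is lifted and swung up and over towards the knob (cramp -x), 2.2 on its back stop. Swings freely under its own weight (80 g): let go below about 1.3 it drops back into the teeth, beyond about 1.6 it falls on to the back stop and stays. It clears the teeth from about 0.3.
- pawl_hinge (a point): Centre of the pawl's pin, at cramp x -20, y 0, z 56, lying along the cramp's y. It is carried by two cheeks (28 mm over all, x -30 to -10, up to z 66) on the guide casting (x -40 to -6; 36 mm wide up to z 50, foot 72 mm wide up to z 22).
- pawl_thumb (a point): Centre of the pawl's thumb bar, a round cross bar 10 mm in diameter, 22 mm long along the cramp's y, at the pawl's free end: with the pawl down 33 mm further along the cramp's +x than the pin and 11 mm higher (z 67). Its ends and top are free; the tops of the bar's teeth lie 19 mm below its centre. Pinched by its two ends it turns between the fingers.
- ringbox_mid (a point): Centre, half-way up, of the pine ring box: 79 long (x) x 52 wide (y) x 44 mm high (z), mass 0.1 to 0.2 kg, closed for good, its axes along the cramp's at the start. In the cramp its underside stands 15 mm above the dresser, held end to end between the two cork-faced jaws, under 1 mm to spare; its long sides stand free.
- tray: Grey resin tray, fixed: 215 (x) x 159 (y) x 16 mm high, four equal compartments of 100 (x) x 72 mm (y) between walls 5 mm thick, floor 5 mm above the dresser. Origin under its centre, z up; compartment centres at x +-52.5, y +-38.5.
- feltpad: Thin dark felt pad 92 (x) x 64 (y) x 1 mm in the middle of the one empty compartment, its axes along the tray's; origin at its centre on the compartment floor. It is soft: the box settles through it on to the floor.
- jar_mid (a point): Centre, half-way up, of the low cream jar, 50 mm in diameter and 40 mm tall, 0.1 to 0.2 kg, that stands behind the end of the bar, in the way of its travel.
- bottle: Blue glass scent bottle, 52 mm in diameter, 110 mm tall; origin under its centre. Leave alone.
- gluebottle: White glue bottle, 47 mm in diameter, 120 mm tall; origin under its centre. Leave alone.
- sandblock: Cork sanding block 85 (x) x 45 (y) x 28 mm high beside the cramp; origin under its centre. Leave alone.
- watch: Watch on a closed silicone strap standing on its edge in a compartment, about 62 (x) x 42 (y) x 28 mm high; origin under its centre. Leave alone.
- hairslide: Metal hair slide 76 (x) x 14 (y) x 10 mm high in a compartment; origin under its centre. Leave alone.
- eggdish: White egg-shaped lidded china dish standing in a compartment, 40 mm in diameter, 52 mm tall; origin under its centre. Leave alone.
There are look-alikes about, which are no part of the job. What is shaped like the part that bears jar_mid but orange or pink is not meant.

How it is judged:
By the outcome, as a careful person would: the job done as asked, in the order asked, and still so for the second after the job is handed in, with the robot touching nothing.
It also fails if it takes over 70 s, if anything falls off the work surface, if the arm or the gripper's body presses on something with over 40 N, if the wrist force passes 120 N, or if a joint passes its speed limit or range.

ROBOT

A 6-joint arm with a two-finger parallel gripper is mounted at the origin on the work surface. World frame = base frame: x ahead of the robot, y to its left, z up, the work surface at z = 0. Lengths are in m, angles in rad, forces in N, time in s.
With the tool pointing down it reaches from about 0.375 to 0.9 m from the base axis. Payload 3.1 kg.
Tool frame: the origin (TCP) lies between the finger pads; the fingertips stand 11 mm ahead of it and the grasp point (between the pads) lies 8 mm behind it; z points along the fingers, y is the line along which they close (so a half turn about z gives the same grasp; the last joint's range is limited). The gripper opens to 87 mm and grips with 3 to 60 N. Pads are 19 mm wide; open, the fingers measure 117 mm over their backs; the gripper's body (75 mm by 190 mm) begins 51 mm behind the grasp point.
Start: joints at [1.085, 0.527, 1.433, -0, 1.181, -0.178], TCP at [0.189, 0.596, 0.234] pointing down, gripper open.
Joint ranges: [-3.08, 3.08], [-0.75, 2.2], [0.22, 2.44], [-1.43, 4.57], [0, 2.65], [-2.85, 2.85]. Speed limits (rad/s): [2.79, 2.79, 3.14, 3.14, 3.14, 3.14].

INTERFACE

Orientations are given as a unit quaternion [x, y, z, w].
In Python, from rig import robot gives the robot as it stands.
- The arm moves only by the tool move_arm, never from a script. Its argument "moves" is text: rows parted by semicolons, each of 7 numbers parted by spaces: the shift along the tool's x, y, z in units of 100 mm (1.0 is 100 mm), then the turn, a rotation vector about the tool's x, y, z in units of 90 degrees (1.0 is 90 degrees), then the opening, from 0 (shut) to 1 (fully open). A call has 1 to 12 rows; each row is the pose to reach, as a shift and turn from the pose commanded when the call began, along the tool's axes at that moment; what a row does not reach only later rows make up. A row lasts 1/10 s, in which the tool goes at most 50 mm and 8.59 degrees, less where a joint would pass 70% of its speed; a pose out of reach is approached as far as the arm can. A call with a number of a shift or a turn outside -1 to 1 is refused whole. A call with a gripper value outside its range is refused whole. The fingers move at their own pace and stop on an object; "squeeze" is the grip in N (left out, the last holds). Time passes only in rows, so rows that repeat a pose let the fingers close. It gives the time, the measured TCP pose, the force, the opening and the grip force at its end, in the units of the state.
- robot.get_obs(): the state, without advancing time (a new reading comes with each control period).
- robot.camera(name): name is "scene" or "top" or "wrist"; returns a dict with "image" (420x560x3 uint8, red, green, blue), "intrinsics" (3x3 intrinsics, pixels), "extrinsics" (4x4, takes a point from world to camera coordinates). Camera axes: x right, y up, looking along -z (the intrinsics and any distortion apply to the point x, -y, -z); pixel columns grow to the right and rows downward; lengths in m; the calibration is good to about 2 mm. A picture is of the moment at which its call begins. There is no depth.
- robot.hand_in(): hands the job in; it is judged then, once.
The state is a dict: "time": time; "q": joint angles; "joint_velocities": joint speeds; "joint_torque": joint torques, N m; "position": TCP position; "tool_rot": TCP orientation; "ft_force": force on the tool from outside, world axes, zero at the start; "moment": the same for the moment, N m; "grip_width": finger opening in m; "grip_force": force on a finger pad.
Only numpy, scipy, OpenCV 4.12 (cv2) and the standard library are available. Lean on these libraries where they do the work, as an engineer would, in place of code of your own. Each camera call takes 0.05 s, during which the arm holds its last target. There are 200 camera calls.

## Working session

There is one attempt and no reset: what is moved stays moved. The work goes in short steps, Python scripts to look and compute and a tool call to move; the robot and the scene stay as the last step left them, time stands still between calls to the robot, and variables do not carry over. Pictures are saved under pics/ and viewed, at most 10 in all, crops included, and the job is handed in when it is done.

Besides the shell and the picture viewer there is one more tool, called after "Call:" by a JSON object that holds its "api" and its "payload". move_arm: Moves the arm, as the interface text tells. Shifts and turns lie within -1 to 1; 1 stands for 100 mm of shift or 90 degrees of turn. Its arguments: {"type":"object","properties":{"moves":{"type":"string"},"squeeze":{"type":"number"}},"required":["moves"]}

```bash
mkdir -p pics; ls
python3 - <<'E'
from rig import robot
import cv2,pickle
d={}
for n in("scene","top"):
    c=robot.camera(n);d[n]=c;cv2.imwrite(f"pics/{n}0.png",cv2.resize(c["image"][:,:,::-1],(800,600),interpolation=cv2.INTER_CUBIC))
    print(n,c["intrinsics"],c["extrinsics"])
pickle.dump(d,open("cams.pkl","wb"))
print(robot.get_obs())
E
```

```text
pics
scene [[532.67390431   0.         277.98567052]
 [  0.         532.67390431 216.56667846]
 [  0.           0.           1.        ]] [[ 0.85362377  0.52084863  0.00657025 -0.42755239]
 [-0.29794508  0.477881    0.82635251  0.0988082 ]
 [ 0.42726478 -0.70735172  0.56311487 -1.58397158]
 [ 0.          0.          0.          1.        ]]
top [[445.48208722   0.         283.43825443]
 [  0.         445.48208722 202.19414983]
 [  0.           0.           1.        ]] [[ 0.00587541 -0.99984668  0.01649546 -0.03469499]
 [ 0.98281433  0.00881732  0.18438613 -0.54306404]
 [-0.18450331  0.01512863  0.98271545 -1.17398249]
 [ 0.          0.          0.          1.        ]]
{'time': 0.1, 'q': array([ 1.08450369e+00,  5.28372382e-01,  1.43379434e+00, -2.63106754e-05,
        1.18139489e+00, -1.78534422e-01]), 'joint_velocities': array([-2.45171718e-05, -4.57053402e-03, -1.77048381e-03, -3.15177266e-04,
        2.85204889e-04, -2.91154853e-04]), 'joint_torque': array([-5.07840796e-04, -4.40987349e+01, -1.77150947e+01,  6.34913659e-02,
        5.34699659e-02, -4.28205124e-05]), 'position': array([0.18901801, 0.59505161, 0.23266356]), 'tool_rot': array([ 1.53267524e-01,  9.88184242e-01, -9.34554753e-04, -3.09760436e-04]), 'ft_force': array([ 0.53121789, -0.04155985,  0.08742217]), 'moment': array([0.01298668, 0.02703353, 0.06802012]), 'grip_force': 0.0, 'grip_width': 0.08661811593142064}
```

View pics/top0.png

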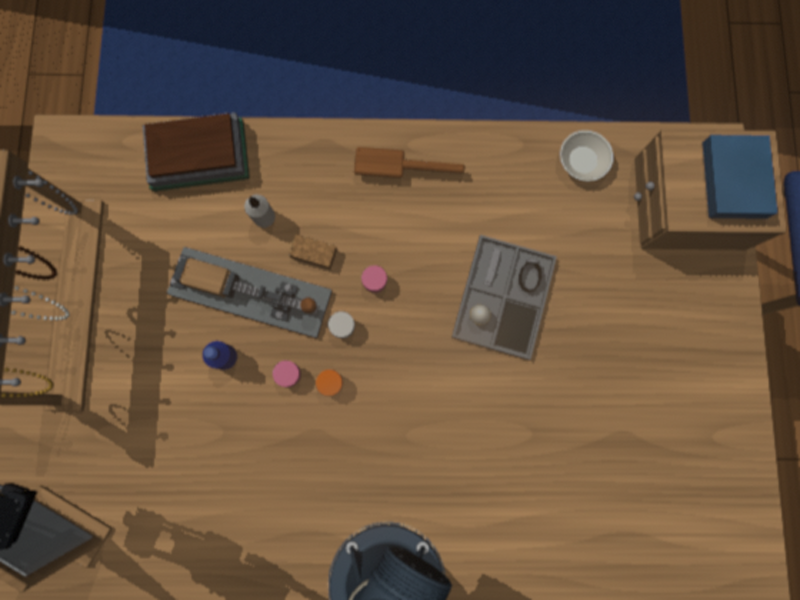

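View pics/scene0.png

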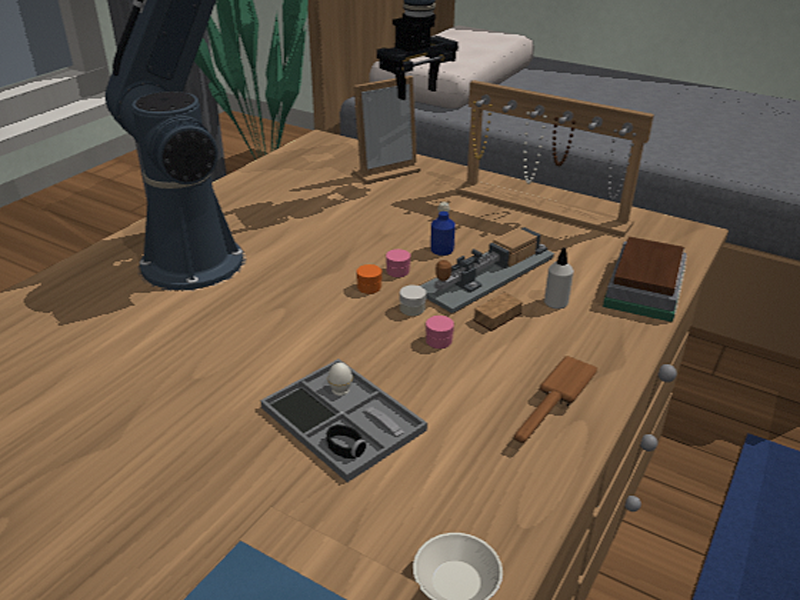

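```bash
cat > h.py <<'E'
import numpy as np,cv2,pickle
def p2w(c,u,v,z):
    K,E=c["intrinsics"],c["extrinsics"];R,t=E[:3,:3],E[:3,3]
    d=R.T@np.array([(u-K[0,2])/K[0,0],-(v-K[1,2])/K[1,1],-1]);o=-R.T@t
    return o+d*(z-o[2])/d[2]
def w2p(c,P):
    K,E=c["intrinsics"],c["extrinsics"];p=np.atleast_2d(P)@E[:3,:3].T+E[:3,3]
    return np.c_[K[0,0]*p[:,0]/-p[:,2]+K[0,2],K[1,1]*p[:,1]/p[:,2]+K[1,2]]
def crop(c,x0,y0,w,h,s,f):
    im=cv2.resize(c["image"][y0:y0+h,x0:x0+w,::-1],None,fx=s,fy=s,interpolation=cv2.INTER_CUBIC);cv2.imwrite(f,im)
E
python3 - <<'E'
from h import *
d=pickle.load(open("cams.pkl","rb"))
crop(d["top"],115,165,160,110,5,"pics/a.png")
crop(d["top"],310,160,90,95,6,"pics/b.png")
E
```

```text
(no output)
```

View pics/a.png

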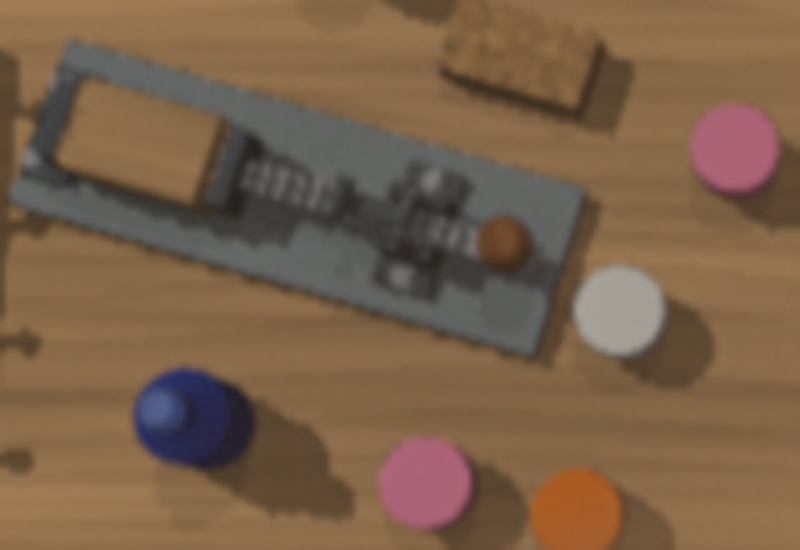

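View pics/b.png

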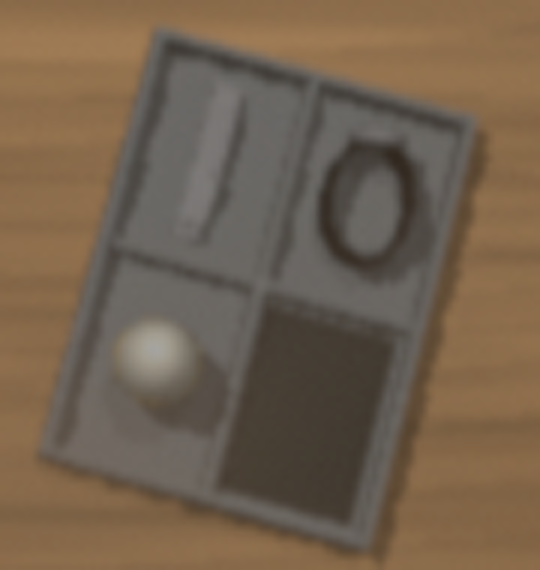

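Run:
```python
from h import *
d=pickle.load(open("cams.pkl","rb"));c=d["top"]
np.set_printoptions(precision=4,suppress=True)
A=lambda u,v,z:p2w(c,115+(u+.5)/5-.5,165+(v+.5)/5-.5,z)
B=lambda u,v,z:p2w(c,310+(u+.5)/6-.5,160+(v+.5)/6-.5,z)
def fit(W,L):
    W=np.array(W)[:,:2];L=np.array(L,float);mw,ml=W.mean(0),L.mean(0);w=W-mw;l=L-ml
    a=np.arctan2((l[:,0]*w[:,1]-l[:,1]*w[:,0]).sum(),(l*w).sum());R=np.array([[np.cos(a),-np.sin(a)],[np.sin(a),np.cos(a)]])
    t=mw-R@ml;print("yaw",a,"o",t,"resid mm",(W-(L@R.T+t))*1e3);return a,t,R
bed=[A(72,40,.015),A(585,190,.015),A(535,355,.015),A(12,200,.015)]
box=[A(82,78,.059),A(225,122,.059),A(197,207,.059),A(57,160,.059)]
# knob is right (image) = world -y ; far = up
for flip in(1,):
    a,t,R=fit(bed+box,[[.205,-.05],[-.105,-.05],[-.105,.05],[.205,.05],[.1695,-.026],[.0905,-.026],[.0905,.026],[.1695,.026]])
L=lambda P:R.T@(P[:2]-t)
k=A(502,242,.084);j=A(619,310,.04);print("knob",k,L(k),"jar",j,L(j))
for n,u,v in(("pinkfar",735,148),("pinknear",427,483),("orange",577,514)):
    p=A(u,v,.04);print(n,p,L(p))
p=A(190,415,.05);print("bottle~",p,L(p)); p=A(520,50,.028);print("block~",p,L(p))
tr=[B(158,30,.016),B(475,118,.016),B(375,550,.016),B(42,457,.016)]
for q in tr: print(q)
h=.1075;g=.0795
fit(tr,[[h,g],[h,-g],[-h,-g],[-h,g]])
f=[B(262,310,.006),B(395,345,.006),B(350,520,.006),B(218,490,.006)]
fit(f,[[.046,.032],[.046,-.032],[-.046,-.032],[-.046,.032]])
```

```text
yaw 1.2929199280276686 o [0.5289 0.228 ] resid mm [[-1.2953 -1.9003]
 [-0.6035  1.9625]
 [ 1.8249 -0.2187]
 [ 1.9267 -2.2333]
 [-1.0322  3.7476]
 [-3.2813  0.3014]
 [-0.5837 -1.525 ]
 [ 3.0442 -0.1342]]
knob [0.5063 0.1514 0.084 ] [-0.0799  0.0007] jar [0.4762 0.0922 0.04  ] [-0.145   0.0135]
pinkfar [0.5674 0.03   0.04  ] [-0.1798 -0.0914]
pinknear [0.3813 0.1934 0.04  ] [-0.0737  0.1324]
orange [0.3653 0.1121 0.04  ] [-0.1563  0.1255]
bottle~ [0.4162 0.3201 0.05  ] [0.0577 0.1336]
block~ [0.6253 0.1528 0.028 ] [-0.0458 -0.1134]
[ 0.6614 -0.1817  0.016 ]
[ 0.6195 -0.3329  0.016 ]
[ 0.4133 -0.2785  0.016 ]
[ 0.4553 -0.1243  0.016 ]
yaw -0.2659068372221401 o [ 0.5374 -0.2294] resid mm [[-0.5791 -0.8085]
 [-0.7061  1.4553]
 [ 0.5068 -0.7135]
 [ 0.7783  0.0667]]
yaw -0.25753067440551286 o [ 0.4769 -0.2502] resid mm [[-2.3145  0.5629]
 [-2.2862 -0.3659]
 [ 3.6534  0.0189]
 [ 0.9472 -0.2159]]
```

Call:
{"api": "move_arm", "payload": {"moves": "-0.4 -0.22 0 0 0 0 1; -0.8 -0.44 0 0 0 0.1 1; -1 -0.54 0 0 0 0.2 1; -1 -0.54 0 0 0 0.2 1"}}

```text
time: 0.5
position: [0.2701, 0.5117, 0.2332]
tool_rot: [0.309, 0.951, -0.001, 0.0]
ft_force: [0.6, -0.6, -0.1]
grip_width: 0.0869
grip_force: 0.0
```

```bash
cat >> h.py <<'E'
from scipy.spatial.transform import Rotation as Ro
CR=(np.array([.5289,.2280]),1.2929)   # cramp pose
TR=(np.array([.5374,-.2294]),-.2659)  # tray pose
def loc(F,x,y,z):
    c,s=np.cos(F[1]),np.sin(F[1]);return np.array([F[0][0]+c*x-s*y,F[0][1]+s*x+c*y,z])
def delta(o,P,yawy=CR[1]-np.pi/2):
    """shift (x100mm) and turn (x90deg) in tool axes to TCP at P, tool down, tool y at yawy"""
    R=Ro.from_quat(o["tool_rot"]);y=np.array([np.cos(yawy),np.sin(yawy),0]);z=np.array([0,0,-1.])
    T=Ro.from_matrix(np.c_[np.cross(y,z),y,z])
    print("pos",o["position"].round(4),"shift",(R.inv().apply(P-o["position"])*10).round(3),"turn",((R.inv()*T).as_rotvec()/(np.pi/2)).round(3),
      "F",o["ft_force"].round(1),"w",round(o["grip_width"],4),"gf",round(o["grip_force"],1),"t",round(o["time"],2))
E
python3 - <<'E'
from rig import robot
from h import *
delta(robot.get_obs(),loc(CR,.013,0,.14))
d=pickle.load(open("cams.pkl","rb"))["top"]
g=p2w(d,183,152,0);R=loc(CR,0,0,0);c,s=np.cos(CR[1]),np.sin(CR[1]);v=g[:2]-CR[0];print(g,c*v[0]+s*v[1],-s*v[0]+c*v[1])
E
```

```text
pos [0.2701 0.5117 0.2332] shift [-3.715 -0.654  0.935] turn [-0.001  0.001  0.777] F [ 0.6 -0.6 -0.1] w 0.0869 gf 0.0 t 0.5
[0.69912992 0.26232631 0.        ] 0.07970910531531047 -0.15428213934845283
```

Call:
{"api": "move_arm", "payload": {"moves": "-0.4 -0.08 0 0 0 0 1; -0.8 -0.16 0 0 0 0 1; -1 -0.2 0 0 0 0 1; -1 -0.2 0 0 0 0 1"}}

```text
time: 0.9
position: [0.3391, 0.4384, 0.2334]
tool_rot: [0.307, 0.952, -0.0, -0.0]
ft_force: [-0.6, -0.1, 0.3]
grip_width: 0.0871
grip_force: 0.0
```

Call:
{"api": "move_arm", "payload": {"moves": "-0.4 -0.08 0 0 0 0 1; -0.8 -0.16 0 0 0 0 1; -1 -0.2 0 0 0 0 1; -1 -0.2 0 0 0 0 1"}}

```text
time: 1.3
position: [0.4086, 0.3646, 0.2335]
tool_rot: [0.307, 0.952, 0.0, 0.0]
ft_force: [-0.9, 0.1, 0.8]
grip_width: 0.0872
grip_force: 0.0
```

Call:
{"api": "move_arm", "payload": {"moves": "-0.4 -0.08 0 0 0 0.09 1; -0.8 -0.16 0 0 0 0.18 1; -1 -0.18 0 0 0 0.27 1; -1 -0.18 0 0 0 0.36 1; -1 -0.18 0 0 0 0.45 1; -1 -0.18 0 0 0 0.54 1; -1 -0.18 0 0 0 0.63 1; -1 -0.18 0 0 0 0.72 1; -1 -0.18 0 0 0 0.777 1; -1 -0.18 0 0 0 0.777 1"}}

```text
time: 2.3
position: [0.477, 0.294, 0.2334]
tool_rot: [0.795, 0.606, -0.0, -0.001]
ft_force: [0.4, 0.1, -0.2]
grip_width: 0.087
grip_force: 0.0
```

Run:
```python
from rig import robot
from h import *
o=robot.get_obs();delta(o,loc(CR,.013,0,.14))
c=robot.camera("wrist");pickle.dump(c,open("w1.pkl","wb"))
cv2.imwrite("pics/w1.png",cv2.resize(c["image"][:,:,::-1],(800,600),interpolation=cv2.INTER_CUBIC))
for n,P in dict(thumb=(.013,0,.067),knob=(-.08,0,.084),pin=(-.02,0,.056),boxc1=(.0905,.026,.059),boxc2=(.0905,-.026,.059)).items(): print(n,w2p(c,loc(CR,*P))[0]*800/560)
```

```text
pos [0.477  0.294  0.2334] shift [-0.369  0.677  0.933] turn [-0.001 -0.     0.006] F [ 0.4  0.1 -0.2] w 0.087 gf 0.0 t 2.3
thumb [489.40322644 321.68151875]
knob [485.05464251 449.44293792]
pin [483.57673296 357.9303606 ]
boxc1 [456.44704659 209.11238846]
boxc2 [533.67776542 209.8335904 ]
```

View pics/w1.png

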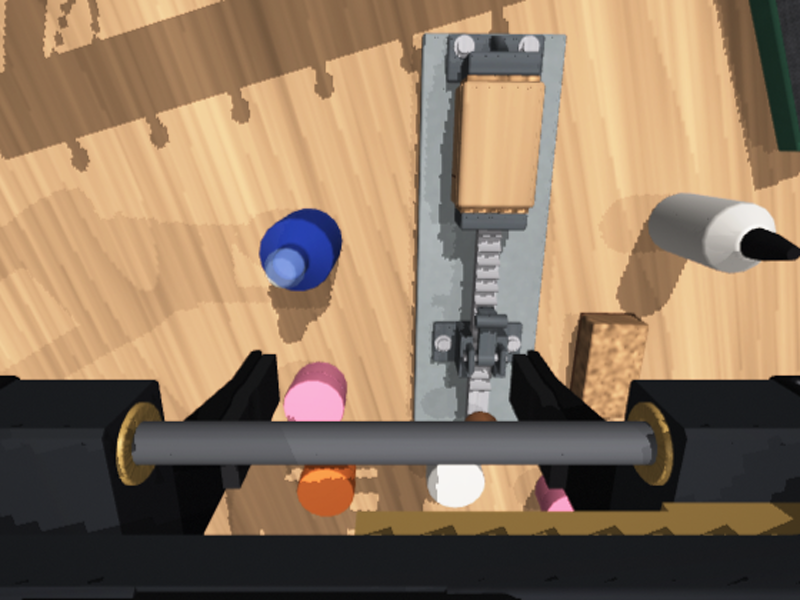

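Run:
```python
from h import *
from scipy.optimize import least_squares
c=pickle.load(open("w1.pkl","rb"))
L=np.array([[.205,.05,.015],[.205,-.05,.015],[.0905,.026,.059],[.0905,-.026,.059],[.1695,.026,.059],[.1695,-.026,.059],[.013,0,.067]])
M=np.array([[424,35],[566,35],[456,206],[534,212],[464,78],[545,83],[492,321]])/800*560
f=lambda p:(w2p(c,np.array([loc((p[:2],p[2]),*l) for l in L]))-M).ravel()
p0=[*CR[0],CR[1]];print((f(p0)*800/560).reshape(-1,2).round(1))
r=least_squares(f,p0);print(r.x,(r.fun*800/560).reshape(-1,2).round(1))
```

```text
[[-2.3 -1.9]
 [ 0.8 -0.4]
 [ 0.4  3.1]
 [-0.3 -2.2]
 [-1.4  3.4]
 [ 0.9 -0.8]
 [-2.6  0.7]]
[0.52928432 0.22805527 1.29249901] [[-1.7 -2.2]
 [ 1.4 -0.6]
 [ 1.   2.9]
 [ 0.3 -2.4]
 [-0.7  3.1]
 [ 1.6 -1.1]
 [-2.1  0.5]]
```

Call:
{"api": "move_arm", "payload": {"moves": "-0.2 0.35 0.4 0 0 0 0.5; -0.37 0.68 0.8 0 0 0.006 0.5; -0.37 0.68 0.93 0 0 0.006 0.5; -0.37 0.68 0.93 0 0 0.006 0.5"}}

```text
time: 2.75
position: [0.5323, 0.2373, 0.1373]
tool_rot: [0.799, 0.601, -0.003, -0.002]
ft_force: [-1.1, 0.5, 0.0]
grip_width: 0.0629
grip_force: 0.0
```

Run:
```python
from rig import robot
from h import *
o=robot.get_obs();delta(o,loc(CR,.013,0,.066))
```

```text
pos [0.5323 0.2373 0.1373] shift [ 0.033 -0.003  0.713] turn [-0.004  0.002 -0.002] F [-1.1  0.5  0. ] w 0.0629 gf 0.0 t 2.75
```

Call:
{"api": "move_arm", "payload": {"moves": "0.03 0 0.35 0 0 0 0.5; 0.03 0 0.6 0 0 0 0.45; 0.03 0 0.71 0 0 0 0.45; 0.03 0 0.71 0 0 0 0.45; 0.03 0 0.71 0 0 0 0.45"}}

```text
time: 3.25
position: [0.5352, 0.2418, 0.0708]
tool_rot: [0.799, 0.602, 0.001, 0.0]
ft_force: [-0.1, 0.6, 0.5]
grip_width: 0.0395
grip_force: 0.0
```

Run:
```python
from rig import robot
from h import *
o=robot.get_obs();delta(o,loc(CR,.013,0,.066))
```

```text
pos [0.5352 0.2418 0.0708] shift [-0.02  -0.023  0.048] turn [ 0.001 -0.001 -0.001] F [-0.1  0.6  0.5] w 0.0395 gf 0.0 t 3.25
```

Call:
{"api": "move_arm", "payload": {"moves": "-0.02 -0.02 0.045 0 0 0 0.4; -0.02 -0.02 0.045 0 0 0 0.4; -0.02 -0.02 0.045 0 0 0 0; -0.02 -0.02 0.045 0 0 0 0; -0.02 -0.02 0.045 0 0 0 0; -0.02 -0.02 0.045 0 0 0 0; -0.02 -0.02 0.045 0 0 0 0", "squeeze": 8}}

```text
time: 3.95
position: [0.5323, 0.2396, 0.0653]
tool_rot: [0.799, 0.601, 0.0, 0.0]
ft_force: [-0.3, -0.4, 2.7]
grip_width: 0.0217
grip_force: 8.0
```

Run:
```python
from rig import robot
from h import *
o=robot.get_obs();delta(o,loc(CR,.013,0,.066))
p=o["position"];T0=np.arctan2(11,33);r=np.hypot(33,11)
for a in (.25,.5,.75,1,1.25,1.5,1.75,1.95):
    print(a,[round(v/100,3) for v in (r*np.cos(T0+a)-33, -(r*np.sin(T0+a)-11))])
```

```text
pos [0.5323 0.2396 0.0653] shift [ 0.009 -0.001 -0.007] turn [ 0.    -0.    -0.002] F [-0.3 -0.4  2.7] w 0.0217 gf 8.0 t 3.95
0.25 [np.float64(-0.037), np.float64(-0.078)]
0.5 [np.float64(-0.093), np.float64(-0.145)]
0.75 [np.float64(-0.164), np.float64(-0.195)]
1 [np.float64(-0.244), np.float64(-0.227)]
1.25 [np.float64(-0.33), np.float64(-0.238)]
1.5 [np.float64(-0.416), np.float64(-0.227)]
1.75 [np.float64(-0.497), np.float64(-0.195)]
1.95 [np.float64(-0.554), np.float64(-0.156)]
```

Gripped (21.7 mm = thumb bar). Swing it along the arc.

Call:
{"api": "move_arm", "payload": {"moves": "-0.037 0 -0.078 0 0 0 0; -0.093 0 -0.145 0 0 0 0; -0.164 0 -0.195 0 0 0 0; -0.244 0 -0.227 0 0 0 0; -0.33 0 -0.238 0 0 0 0; -0.416 0 -0.227 0 0 0 0; -0.497 0 -0.195 0 0 0 0; -0.54 0 -0.17 0 0 0 0; -0.54 0 -0.17 0 0 0 0; -0.54 0 -0.17 0 0 0 0"}}

```text
time: 4.95
position: [0.5172, 0.1865, 0.082]
tool_rot: [0.799, 0.601, -0.001, 0.0]
ft_force: [-0.3, -4.4, 6.2]
grip_width: 0.022
grip_force: 8.0
```

Run:
```python
from rig import robot
from h import *
o=robot.get_obs();delta(o,loc(CR,-.041,0,.083))
c=robot.camera("wrist")
cv2.imwrite("pics/w2.png",c["image"][:,:,::-1])
```

```text
pos [0.5172 0.1865 0.082 ] shift [ 0.021 -0.001 -0.01 ] turn [-0.     0.001 -0.002] F [-0.3 -4.4  6.2] w 0.022 gf 8.0 t 4.95
```

View pics/w2.png

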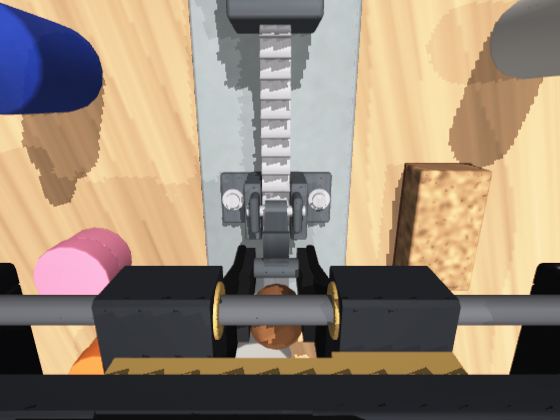

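Call:
{"api": "move_arm", "payload": {"moves": "0 0 0 0 0 0 0.5; 0 0 0 0 0 0 0.5; 0 0 0 0 0 0 0.5; 0 0 -0.3 0 0 0 0.6; 0 0 -0.6 0 0 0 1; -0.4 -0.07 -0.6 0 0 0 1; -0.8 -0.13 -0.6 0 0 0 1; -1 -0.135 -0.6 0 0 0 1; -1 -0.135 -0.6 0 0 0 1; -1 -0.135 -0.6 0 0 0 1"}}

```text
time: 6.0
position: [0.4769, 0.0955, 0.142]
tool_rot: [0.8, 0.601, 0.0, -0.0]
ft_force: [1.0, 0.1, -0.2]
grip_width: 0.0852
grip_force: 0.0
```

Run:
```python
from rig import robot
from h import *
o=robot.get_obs();delta(o,loc(CR,-.145,.0135,.026))
c=robot.camera("wrist")
cv2.imwrite("pics/w3.png",c["image"][:,:,::-1])
for P in [(-.145,.0135,.04),(-.08,0,.084),(-.048,0,.076),(.013,0,.067)]: print(w2p(c,loc(CR,*P)))
```

```text
pos [0.4769 0.0955 0.142 ] shift [-0.034  0.002  1.16 ] turn [ 0.    -0.    -0.003] F [ 1.   0.1 -0.2] w 0.0852 gf 0.0 t 6.0
[[275.42831642 213.92911322]]
[[297.01726267 136.03362068]]
[[296.9770637   81.05771105]]
[[297.56143043 -30.64248717]]
```

View pics/w3.png

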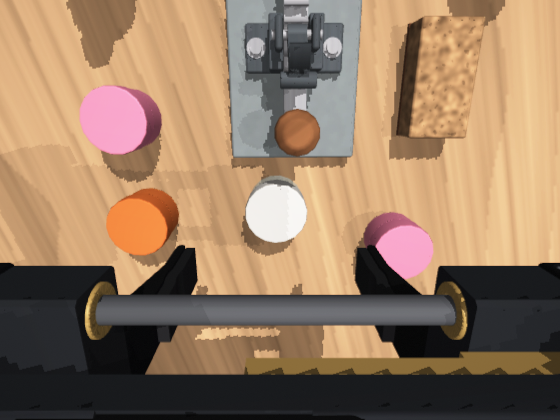

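Call:
{"api": "move_arm", "payload": {"moves": "-0.034 0 0.4 0 0 0 1; -0.034 0 0.8 0 0 0 1; -0.034 0 1 0 0 0 1; -0.034 0 1 0 0 0 1"}}

```text
time: 6.45
position: [0.4742, 0.0932, 0.0394]
tool_rot: [0.799, 0.602, -0.002, -0.002]
ft_force: [-0.1, -0.5, -0.1]
grip_width: 0.087
grip_force: 0.0
```

Call:
{"api": "move_arm", "payload": {"moves": "0 0 0.15 0 0 0 1; 0 0 0.15 0 0 0 1; 0 0 0.15 0 0 0 0; 0 0 0.15 0 0 0 0; 0 0 0.15 0 0 0 0; 0 0 0.15 0 0 0 0; 0 0 0.15 0 0 0 0; 0 0 0.15 0 0 0 0", "squeeze": 12}}

```text
time: 7.25
position: [0.4758, 0.092, 0.0273]
tool_rot: [0.799, 0.601, 0.0, 0.0]
ft_force: [0.3, 0.5, 2.7]
grip_width: 0.0491
grip_force: 12.0
```

Run:
```python
from rig import robot
from h import *
o=robot.get_obs();delta(o,np.array([.45,.02,.026]))
```

```text
pos [0.4758 0.092  0.0273] shift [-0.763 -0.048  0.013] turn [ 0.    -0.    -0.002] F [0.3 0.5 2.7] w 0.0491 gf 12.0 t 7.25
```

Call:
{"api": "move_arm", "payload": {"moves": "0 0 -0.2 0 0 0 0; 0 0 -0.4 0 0 0 0; -0.3 -0.02 -0.4 0 0 0 0; -0.6 -0.04 -0.4 0 0 0 0; -0.76 -0.05 -0.4 0 0 0 0; -0.76 -0.05 -0.4 0 0 0 0; -0.76 -0.05 -0.25 0 0 0 0; -0.76 -0.05 -0.12 0 0 0 0; -0.76 -0.05 -0.06 0 0 0 0; -0.76 -0.05 -0.03 0 0 0 0; -0.76 -0.05 0 0 0 0 0; -0.76 -0.05 0 0 0 0 0"}}

```text
time: 8.45
position: [0.4499, 0.0207, 0.0272]
tool_rot: [0.799, 0.601, 0.0, 0.0]
ft_force: [0.2, 0.1, -1.2]
grip_width: 0.0496
grip_force: 12.0
```

Call:
{"api": "move_arm", "payload": {"moves": "0 0 0 0 0 0 0.65; 0 0 0 0 0 0 0.8; 0 0 0 0 0 0 1; 0 0 0 0 0 0 1; 0 0 -0.3 0 0 0 1; 0 0 -0.7 0 0 0 1; 0 0 -1 0 0 0 1; 0 0 -1 0 0 0 1; 0 0 -1 0 0 0 1"}}

```text
time: 9.35
position: [0.45, 0.0204, 0.1276]
tool_rot: [0.799, 0.601, 0.001, 0.001]
ft_force: [-0.5, -0.3, -0.3]
grip_width: 0.0869
grip_force: 0.0
```

Run:
```python
from rig import robot
from h import *
o=robot.get_obs();delta(o,loc(CR,-.08,0,.127));delta(o,loc(CR,-.08,0,.060))
```

```text
pos [0.45   0.0204 0.1276] shift [1.413 0.185 0.007] turn [ 0.001 -0.    -0.002] F [-0.5 -0.3 -0.3] w 0.0869 gf 0.0 t 9.35
pos [0.45   0.0204 0.1276] shift [1.413 0.184 0.677] turn [ 0.001 -0.    -0.002] F [-0.5 -0.3 -0.3] w 0.0869 gf 0.0 t 9.35
```

Call:
{"api": "move_arm", "payload": {"moves": "0.35 0.04 0 0 0 0 0.7; 0.75 0.09 0 0 0 0 0.7; 1 0.12 0 0 0 0 0.7; 1 0.12 0 0 0 0 0.7"}}

```text
time: 9.75
position: [0.4894, 0.1154, 0.1256]
tool_rot: [0.798, 0.602, -0.0, -0.0]
ft_force: [-0.7, -0.2, -0.2]
grip_width: 0.0646
grip_force: 0.0
```

Call:
{"api": "move_arm", "payload": {"moves": "0.3 0.05 0 0 0 0 0.7; 0.413 0.064 0 0 0 0 0.7; 0.413 0.064 0 0 0 0 0.7; 0.413 0.064 0.3 0 0 0 0.7; 0.413 0.064 0.55 0 0 0 0.7; 0.413 0.064 0.66 0 0 0 0.7; 0.413 0.064 0.66 0 0 0 0.7; 0.413 0.064 0.66 0 0 0 0; 0.413 0.064 0.66 0 0 0 0; 0.413 0.064 0.66 0 0 0 0; 0.413 0.064 0.66 0 0 0 0; 0.413 0.064 0.66 0 0 0 0", "squeeze": 20}}

```text
time: 10.95
position: [0.5072, 0.1511, 0.0616]
tool_rot: [0.799, 0.601, 0.001, 0.001]
ft_force: [3.4, -1.8, 0.4]
grip_width: 0.0287
grip_force: 17.6
```

Run:
```python
from rig import robot
from h import *
o=robot.get_obs();delta(o,loc(CR,-.13,0,.06))
```

```text
pos [0.5072 0.1511 0.0616] shift [-0.501 -0.001  0.016] turn [ 0.001 -0.    -0.002] F [ 3.4 -1.8  0.4] w 0.0287 gf 17.6 t 10.95
```

Call:
{"api": "move_arm", "payload": {"moves": "-0.06 0 0 0 0 0 0; -0.14 0 0 0 0 0 0; -0.22 0 0 0 0 0 0; -0.3 0 0 0 0 0 0; -0.38 0 0 0 0 0 0; -0.44 0 0 0 0 0 0; -0.48 0 0 0 0 0 0; -0.5 0 0 0 0 0 0; -0.515 0 0 0 0 0 0; -0.52 0 0 0 0 0 0; -0.52 0 0 0 0 0 0"}}

```text
time: 12.05
position: [0.4935, 0.1027, 0.0615]
tool_rot: [0.8, 0.6, 0.003, -0.0]
ft_force: [3.2, 12.4, 3.8]
grip_width: 0.0283
grip_force: 20.0
```

Run:
```python
from rig import robot
from h import *
o=robot.get_obs();delta(o,loc(CR,-.13,0,.06))
```

```text
pos [0.4935 0.1027 0.0615] shift [ 0.002 -0.003  0.015] turn [ 0.002 -0.003 -0.004] F [ 3.2 12.4  3.8] w 0.0283 gf 20.0 t 12.05
```

Call:
{"api": "move_arm", "payload": {"moves": "0.02 0 0 0 0 0 0.4; 0.02 0 0 0 0 0 0.6; 0.02 0 0 0 0 0 0.7; 0.02 0 -0.3 0 0 0 0.7; 0.02 0 -0.7 0 0 0 0.8; 0.02 0 -1 0 0 0 1; 0.02 0 -1 0 0 0 1"}}

```text
time: 12.75
position: [0.4948, 0.1025, 0.1643]
tool_rot: [0.799, 0.601, 0.003, 0.002]
ft_force: [0.1, -0.0, -0.6]
grip_width: 0.0745
grip_force: 0.0
```

Call:
{"api": "move_arm", "payload": {"moves": "0.4 0 0 0 0 0 1; 0.8 0 0 0 0 0 1; 1 0 0 0 0 0 1; 1 0 0 0 0 0 1"}}

```text
time: 13.15
position: [0.5202, 0.2007, 0.1598]
tool_rot: [0.798, 0.602, -0.001, -0.0]
ft_force: [-0.4, 0.4, 0.9]
grip_width: 0.0869
grip_force: 0.0
```

Call:
{"api": "move_arm", "payload": {"moves": "0.4 0 0 0 0 0 1; 0.8 0 0 0 0 0 1; 1 0 0 0 0 0 1; 1 0 0 0 0 0 1; 1 0 0 0 0 0 1"}}

```text
time: 13.65
position: [0.547, 0.2936, 0.1597]
tool_rot: [0.799, 0.601, -0.002, -0.0]
ft_force: [-0.9, -0.7, -0.5]
grip_width: 0.0868
grip_force: 0.0
```

Run:
```python
from rig import robot
from h import *
o=robot.get_obs();delta(o,loc(CR,.13,0,.042))
c=robot.camera("wrist")
print(w2p(c,np.array([loc(CR,*P) for P in[(.0905,.026,.059),(.0905,-.026,.059),(.1695,.026,.059),(.1695,-.026,.059)]])))
cv2.imwrite("pics/w4.png",c["image"][:,:,::-1])
```

```text
pos [0.547  0.2936 0.1597] shift [0.623 0.008 1.175] turn [-0.002  0.002 -0.002] F [-0.9 -0.7 -0.5] w 0.0868 gf 0.0 t 13.65
[[242.41950056 182.39579498]
 [310.13945067 182.22027845]
 [238.67545324  71.82591253]
 [313.30750987  71.56755303]]
```

View pics/w4.png

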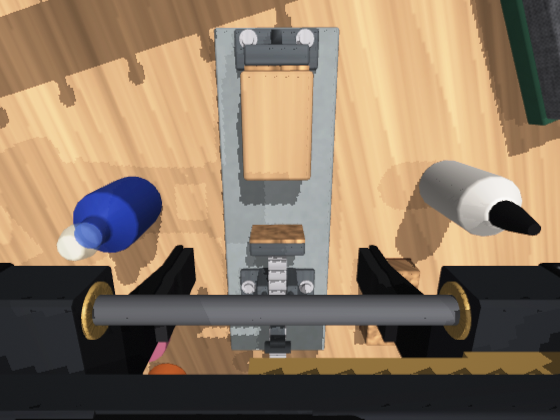

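Call:
{"api": "move_arm", "payload": {"moves": "0.35 0 0 0 0 0 1; 0.63 0 0 0 0 0 1; 0.63 0 0 0 0 0 1; 0.63 0 0.35 0 0 0 1; 0.63 0 0.7 0 0 0 1; 0.63 0 0.8 0 0 0 1; 0.63 0 0.8 0 0 0 1; 0.63 0 0.8 0 0 0 1"}}

```text
time: 14.5
position: [0.5665, 0.3551, 0.0821]
tool_rot: [0.799, 0.601, 0.001, 0.0]
ft_force: [-0.2, -0.7, 0.8]
grip_width: 0.0869
grip_force: 0.0
```

Run:
```python
from rig import robot
from h import *
o=robot.get_obs();delta(o,loc(CR,.13,0,.042))
```

```text
pos [0.5665 0.3551 0.0821] shift [-0.025 -0.013  0.401] turn [ 0.001 -0.    -0.003] F [-0.2 -0.7  0.8] w 0.0869 gf 0.0 t 14.5
```

Call:
{"api": "move_arm", "payload": {"moves": "-0.02 -0.01 0.25 0 0 0 1; -0.02 -0.01 0.4 0 0 0 1; -0.02 -0.01 0.4 0 0 0 1; -0.02 -0.01 0.4 0 0 0 1; -0.02 -0.01 0.4 0 0 0 0; -0.02 -0.01 0.4 0 0 0 0; -0.02 -0.01 0.4 0 0 0 0; -0.02 -0.01 0.4 0 0 0 0; -0.02 -0.01 0.4 0 0 0 0; -0.02 -0.01 0.4 0 0 0 0", "squeeze": 20}}

```text
time: 15.5
position: [0.5643, 0.3541, 0.0412]
tool_rot: [0.799, 0.601, 0.0, 0.0]
ft_force: [0.5, -0.4, 1.5]
grip_width: 0.0518
grip_force: 20.0
```

Run:
```python
from rig import robot
from h import *
o=robot.get_obs();delta(o,loc(CR,.13,0,.042))
```

```text
pos [0.5643 0.3541 0.0412] shift [-0.01   0.005 -0.008] turn [ 0.    -0.    -0.002] F [ 0.5 -0.4  1.5] w 0.0518 gf 20.0 t 15.5
```

Call:
{"api": "move_arm", "payload": {"moves": "0 0 -0.05 0 0 0 0; 0 0 -0.15 0 0 0 0; 0 0 -0.3 0 0 0 0; 0 0 -0.6 0 0 0 0; 0 0 -0.9 0 0 0 0; 0 0 -1 0 0 0 0; 0 0 -1 0 0 0 0"}}

```text
time: 16.2
position: [0.5656, 0.3547, 0.1439]
tool_rot: [0.799, 0.601, 0.003, 0.001]
ft_force: [-0.1, -0.4, -2.3]
grip_width: 0.0516
grip_force: 20.0
```

Call:
{"api": "move_arm", "payload": {"moves": "-0.2 0 -0.3 0 0 0 0; -0.5 0 -0.4 0 0 0 0; -0.85 0.01 -0.4 0 0 0 0; -1 0.01 -0.4 0 0 0 0; -1 0.01 -0.4 0 0 0 0"}}

```text
time: 16.7
position: [0.5358, 0.2558, 0.1797]
tool_rot: [0.8, 0.6, -0.002, -0.001]
ft_force: [1.0, 0.4, -1.9]
grip_width: 0.0521
grip_force: 20.0
```

Call:
{"api": "move_arm", "payload": {"moves": "-0.35 0 0 0 0 0 0; -0.7 0 0 0 0 0 0; -1 0.01 0 0 0 0 0; -1 0.01 0 0 0 0 0"}}

```text
time: 17.1
position: [0.5095, 0.1596, 0.1801]
tool_rot: [0.8, 0.6, -0.001, -0.001]
ft_force: [0.6, 0.9, -2.2]
grip_width: 0.0521
grip_force: 20.0
```

Call:
{"api": "move_arm", "payload": {"moves": "-0.35 0 0 0 0 0 0; -0.7 0 0 0 0 0 0; -1 0.01 0 0 0 0 0; -1 0.01 0 0 0 0 0"}}

```text
time: 17.5
position: [0.4839, 0.0637, 0.1805]
tool_rot: [0.8, 0.6, -0.0, -0.0]
ft_force: [-0.1, -0.4, -1.6]
grip_width: 0.0517
grip_force: 20.0
```

Call:
{"api": "move_arm", "payload": {"moves": "-0.35 0 0 0 0 0 0; -0.7 0 0 0 0 0 0; -1 0.01 0 0 0 0 0; -1 0.01 0 0 0 0 0"}}

```text
time: 17.9
position: [0.4582, -0.0328, 0.1809]
tool_rot: [0.8, 0.6, 0.0, 0.001]
ft_force: [-0.5, -0.4, -2.2]
grip_width: 0.0522
grip_force: 20.0
```

Run:
```python
from rig import robot
from h import *
o=robot.get_obs();delta(o,loc(TR,-.0515,-.0385,.18),TR[1]-np.pi/2)
```

```text
pos [ 0.4582 -0.0328  0.1809] shift [-2.06   0.803  0.01 ] turn [ 0.001 -0.001  0.988] F [-0.5 -0.4 -2.2] w 0.0522 gf 20.0 t 17.9
```

Call:
{"api": "move_arm", "payload": {"moves": "-0.35 0.1 0 0 0 0 0; -0.7 0.25 0 0 0 0 0; -1 0.4 0 0 0 0 0; -1 0.4 0 0 0 0 0"}}

```text
time: 18.3
position: [0.4718, -0.1416, 0.1813]
tool_rot: [0.8, 0.6, 0.001, 0.003]
ft_force: [0.6, -0.1, -1.5]
grip_width: 0.0515
grip_force: 20.0
```

Call:
{"api": "move_arm", "payload": {"moves": "-0.35 0.1 0 0 0 0.09 0; -0.7 0.25 0 0 0 0.18 0; -1 0.4 0 0 0 0.27 0; -1 0.4 0 0 0 0.36 0; -1 0.4 0 0 0 0.45 0; -1 0.4 0 0 0 0.54 0; -1 0.4 0 0 0 0.63 0; -1 0.4 0 0 0 0.72 0; -1 0.4 0 0 0 0.81 0; -1 0.4 0 0 0 0.9 0; -1 0.4 0 0 0 0.988 0; -1 0.4 0 0 0 0.988 0"}}

```text
time: 19.5
position: [0.4798, -0.2437, 0.1807]
tool_rot: [0.992, -0.13, 0.0, -0.001]
ft_force: [-0.6, -0.0, -1.6]
grip_width: 0.0521
grip_force: 20.0
```

Run:
```python
from rig import robot
from h import *
o=robot.get_obs();delta(o,loc(TR,-.0515,-.0385,.09),TR[1]-np.pi/2)
```

```text
pos [ 0.4798 -0.2437  0.1807] shift [0.003 0.096 0.907] turn [-0.001 -0.     0.004] F [-0.6 -0.  -1.6] w 0.0521 gf 20.0 t 19.5
```

Lower to clear hover above the wall, then check with a picture.

Call:
{"api": "move_arm", "payload": {"moves": "0 0.095 0 0 0 0.004 0; 0 0.095 0.3 0 0 0.004 0; 0 0.095 0.7 0 0 0.004 0; 0 0.095 0.9 0 0 0.004 0; 0 0.095 0.9 0 0 0.004 0; 0 0.095 0.9 0 0 0.004 0"}}

```text
time: 20.1
position: [0.4764, -0.2551, 0.0911]
tool_rot: [0.991, -0.133, 0.0, 0.0]
ft_force: [0.4, -0.4, -1.8]
grip_width: 0.0515
grip_force: 20.0
```

Run:
```python
from rig import robot
from h import *
o=robot.get_obs();delta(o,loc(TR,-.0515,-.0385,.0315),TR[1]-np.pi/2)
c=robot.camera("wrist")
T=np.array([loc(TR,*P) for P in[(.1075,.0795,.016),(.1075,-.0795,.016),(-.1075,.0795,.016),(-.1075,-.0795,.016),(-.0025,-.0025,.016),(-.0025,-.0745,.016)]])
print(w2p(c,T).round(1))
cv2.imwrite("pics/w5.png",c["image"][:,:,::-1])
```

```text
pos [ 0.4764 -0.2551  0.0911] shift [ 0.006 -0.023  0.596] turn [ 0.    -0.    -0.001] F [ 0.4 -0.4 -1.8] w 0.0515 gf 20.0 t 20.1
[[ 64.3 -37.6]
 [341.  -38. ]
 [117.4 291.5]
 [325.1 291.2]
 [217.2 154. ]
 [324.3 153.8]]
```

View pics/w5.png

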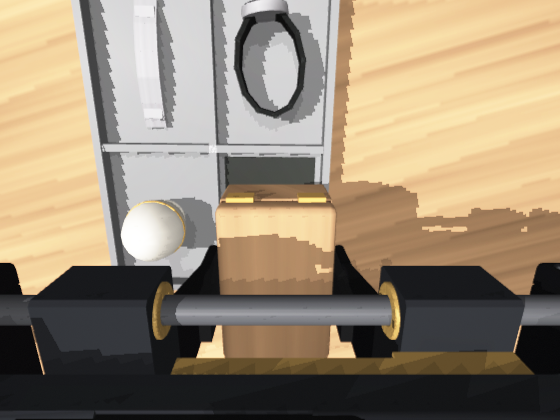

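Call:
{"api": "move_arm", "payload": {"moves": "0 -0.02 0.15 0 0 0 0; 0 -0.02 0.35 0 0 0 0; 0 -0.02 0.48 0 0 0 0; 0 -0.02 0.53 0 0 0 0; 0 -0.02 0.55 0 0 0 0; 0 -0.02 0.56 0 0 0 0; 0 -0.02 0.57 0 0 0 0; 0 -0.02 0.575 0 0 0 0; 0 -0.02 0.58 0 0 0 0; 0 -0.02 0.585 0 0 0 0; 0 -0.02 0.59 0 0 0 0; 0 -0.02 0.59 0 0 0 0"}}

```text
time: 21.35
position: [0.4764, -0.2529, 0.032]
tool_rot: [0.991, -0.134, -0.0, -0.0]
ft_force: [0.1, 0.2, -0.9]
grip_width: 0.0515
grip_force: 20.0
```

Run:
```python
from rig import robot
from h import *
o=robot.get_obs();delta(o,loc(TR,-.0515,-.0385,.0312),TR[1]-np.pi/2)
```

```text
pos [ 0.4764 -0.2529  0.032 ] shift [ 0.012 -0.002  0.008] turn [-0.     0.    -0.002] F [ 0.1  0.2 -0.9] w 0.0515 gf 20.0 t 21.35
```

Call:
{"api": "move_arm", "payload": {"moves": "0 0 0.005 0 0 0 0; 0 0 0.01 0 0 0 0; 0 0 0.01 0 0 0 0; 0 0 0.01 0 0 0 0.62; 0 0 0.01 0 0 0 0.66; 0 0 0.01 0 0 0 0.7; 0 0 0.01 0 0 0 0.7; 0 0 -0.2 0 0 0 0.7; 0 0 -0.6 0 0 0 0.7; 0 0 -1 0 0 0 0.7; 0 0 -1 0 0 0 0.7", "squeeze": 5}}

```text
time: 22.45
position: [0.4794, -0.2552, 0.1369]
tool_rot: [0.991, -0.134, 0.005, 0.003]
ft_force: [1.1, -0.7, -0.7]
grip_width: 0.0611
grip_force: 0.0
```

Call:
{"api": "move_arm", "payload": {"moves": "-0.4 0 -0.3 0 0 0 0.7; -0.8 0 -0.6 0 0 0 0.7; -1 0 -0.8 0 0 0 0.7; -1 0 -0.8 0 0 0 0.7; -1 0 -0.8 0 0 0 0.7"}}

```text
time: 22.95
position: [0.3805, -0.2268, 0.2121]
tool_rot: [0.991, -0.134, 0.001, 0.0]
ft_force: [-0.4, 0.6, -0.6]
grip_width: 0.0604
grip_force: 0.0
```

Run:
```python
from rig import robot
from h import *
o=robot.get_obs();delta(o,o["position"])
a=robot.camera("scene");b=robot.camera("wrist")
s=cv2.resize(a["image"][140:340,170:430],None,fx=1.5,fy=1.5,interpolation=cv2.INTER_CUBIC)
w=cv2.resize(b["image"],(400,300));cv2.imwrite("pics/f.png",np.hstack([s,w])[:,:,::-1])
```

```text
pos [ 0.3805 -0.2268  0.2121] shift [0. 0. 0.] turn [ 0.001 -0.    -0.994] F [-0.4  0.6 -0.6] w 0.0604 gf 0.0 t 22.95
```

View pics/f.png

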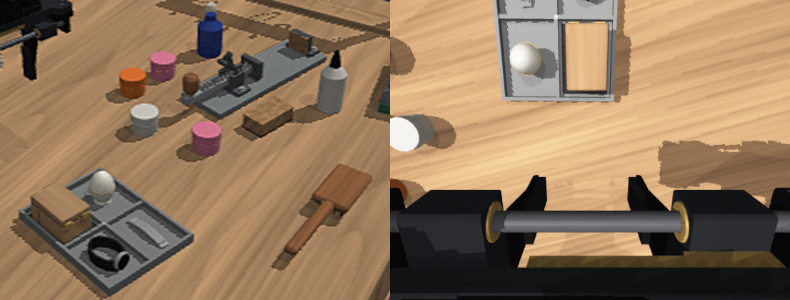

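The box lies flat and square inside the empty compartment, the cramp is open with its bar drawn, the pawl is thrown over, and the white jar stands upright and clear. The other things haven't moved.

```bash
python3 -c "
from rig import robot
print(robot.hand_in())"
```

```text
the job is handed in; nothing more can be done
None
```

I handed the job in at about 23 s on the robot's clock. The pawl is over on its back stop, the jar is moved and upright, the bar is drawn to its stop, and the ring box lies flat on the felt pad.

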